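Sort the studio's paint bottles and jar from the drying rack

ROBOT

A 6-joint arm with a two-finger parallel gripper is mounted at the origin on the work surface. World frame = base frame: x ahead of the robot, y to its left, z up, the work surface at z = 0. Lengths are in m, angles in degrees, forces in N, time in s.
With the tool pointing down it reaches from about 0.275 to 0.725 m from the base axis. Payload 5.6 kg.
Tool frame: the origin (TCP) lies between the finger pads; the fingertips stand 8 mm ahead of it and the grasp point (between the pads) lies 11 mm behind it; z points along the fingers, y is the direction in which the jaws open and shut (so a half turn about z gives the same grasp; the last joint's range is limited). The gripper opens to 85 mm and grips with 20 to 120 N. Pads are 22 mm wide; open, the fingers measure 114 mm over their backs; the gripper's body (76 mm by 85 mm) begins 54 mm behind the grasp point. The pads swing forward as they close: fully open they stand 13 mm farther back than shut.
Start: joints at [-60.928, 14.616, 6.199, 0, -81.583, -16.306], TCP at [0.122, -0.536, 0.239] pointing down, gripper open.
Joint ranges: [-168.99, 168.99], [-69.2, 112.95], [-62.41, 85.93], [-164.36, 98.24], [-168.68, -3.75], [-174.98, 174.98]. Speed limits (degrees/s): [147.25, 147.25, 180, 180, 180, 180].

INTERFACE

Orientations are given as [roll, pitch, yaw] about the fixed x, y, z axes, in that order (R = Rz(yaw) Ry(pitch) Rx(roll)).
In Python, from station import r gives the robot as it stands. Calls block until the motion is done:
- r.movep(position, orientation): joint-space move of the TCP to a pose.
- r.movel(position, frame=None, velocity=0.15, until_force=None): straight line of the TCP; frame=None keeps the orientation; velocity is the mean speed in m/s. With until_force (N) it stops when the force on the tool has changed by that much, and returns True; else False.
- r.set_joints(angles): joint-space move.
- r.ungrasp() and r.grasp(): open the fingers fully, or close them until they stop; the grip force is fixed at half the most.
- r.hold(seconds).
- r.inverse_kinematics(position, orientation): joint angles nearest the present ones, or None.
- r.snapshot(name): name is "scene" or "top" or "wrist"; returns a dict with "image" (480x640x3 uint8, red, green, blue), "intrinsics" (3x3 intrinsics, pixels), "dist" ([k1, k2, p1, p2, k3] as OpenCV has them; the pictures are not rectified), "R" (3x3) and "t" (3): a world point X has camera coordinates R X + t. Camera axes: x right, y down, z forward; pixel columns grow to the right and rows downward; lengths in m; the calibration is good to about 2 mm. A picture is of the moment at which its call begins. There is no depth.
A pose or a line that the arm cannot do raises r.PlanningError and nothing moves.
- r.hand_in(): hands the job in, once; it reports no verdict.
Readings, each from a call of its own:
- r.read_clock(): time.
- r.read_qpos(): joint angles.
- r.read_qvel(): joint speeds.
- r.read_effort(): joint torques, N m.
- r.read_tcp_pos(): TCP position.
- r.read_eef_rot(): TCP orientation.
- r.read_ft_force(): force on the tool from outside, world axes, zero at the start.
- r.read_wrist_torque(): the same for the moment, N m.
- r.read_grip_width(): opening from 0.0 (shut) to 1.0 (fully open).
Only numpy, scipy, OpenCV 4.12 (cv2) and the standard library are available. Lean on these libraries where they do the work, as an engineer would, in place of code of your own. Each camera call takes 0.05 s, during which the arm holds its last target.

TASK

Clear the sloped drying rack on the studio bench: stand both slim paint bottles in the deep crate and the wide paint jar in the shallow tray, all upright on the floor of their box and let go. Set each one down gently rather than letting it drop, and leave the tin of brushes, the roll of tape and the amber jar where they are.

Things in the scene. Friction and masses are not known exactly. Their poses are not given: they have to be found in the camera images.
- bottle_a: One of two identical bottles: slim squeeze bottle, white plastic: body 40 mm in diameter up to 70 mm from its underside, shoulder from 70 to 82 mm, black cylindrical cap 28 mm in diameter from 82 to the top at 112 mm. 100 to 190 g. Origin: centre of the underside; z along its axis to the cap. Starts in a lane of the rack, leaning 40 degrees from upright.
- bottle_b: The other of the two identical bottles: slim squeeze bottle, white plastic: body 40 mm in diameter up to 70 mm from its underside, shoulder from 70 to 82 mm, black cylindrical cap 28 mm in diameter from 82 to the top at 112 mm. 100 to 190 g. Origin: centre of the underside; z along its axis to the cap. Starts in a lane of the rack, leaning 40 degrees from upright.
- jar: Wide paint jar of white plastic with a black screw lid: 53.4 mm in diameter, 92 mm tall, the lid (as wide as the body, 26 mm high) at the top. Weighs 160 to 300 g. Origin: on its axis, 8 mm ABOVE the underside (the lid's top is 84 mm from the origin); z runs along its axis to the lid. Starts leaning in one of the rack's three lanes, 40 degrees from upright.
- rack: Fixed wooden drying rack, 306 (its y) x 125 x 66 mm, a V-trough. The back board leans 40 degrees towards the rack's +x (away from the robot) and backs only the lowest 55 mm of an item; a ledge square to it carries the undersides. Three lanes, centres at y -90, 0, 90 mm, with dividers 50 mm long standing 24 mm off the board. Item order varies; items draw out along their axis. Origin: centre of underside.
- crate_in (a point): Deep plywood crate for the bottles, fixed to the bench: outside 116 x 166 x 65 mm, walls and floor 8 mm thick, inside 100 mm (its x) by 150 mm (its y), 57 mm deep. This point is the centre of the inner floor, 8 mm above the bench; z up. Crate and tray may have swapped sides.
- tray_in (a point): Shallow plywood tray for the jar, fixed to the bench: outside 130 x 130 x 30 mm, walls and floor 8 mm thick, inside 114 x 114 mm, 22 mm deep. This point is the centre of the inner floor, 8 mm above the bench; z up.
- brush_tin: Bystander: loose steel tin of stubby paint brushes, 68 mm in diameter and 70 mm tall, brushes reaching 130 mm. Origin: centre of the underside.
- tape_roll: Bystander: loose roll of paper tape lying flat, 90 mm in diameter, 25 mm high. Origin: centre of the underside.
- mason_jar: Bystander: loose amber glass jar with a steel lid, 64 mm in diameter, 95 mm tall, standing beyond the rack. Origin: centre of the underside.

How it is judged (in metres and radians):
At the end, for the whole second after the job is handed in: Both bottles stand in the deep crate and the jar in the shallow tray: upright within 0.15 rad (about 9 degrees), undersides on the inner floor (within 8 mm), at rest (below 0.03 m/s) and released (x of bottle_a in the frame of crate_in between -0.045 and 0.045 m and y of bottle_a in the frame of crate_in between -0.07 and 0.07 m and z of bottle_a in the frame of crate_in between -0.012 and 0.008 m and angle between each of bottle_a, bottle_b, jar's own z axis and vertical below 0.15 rad and linear speed of each of bottle_a, bottle_b, jar below 0.03 m/s and x of bottle_b in the frame of crate_in between -0.045 and 0.045 m and y of bottle_b in the frame of crate_in between -0.07 and 0.07 m and z of bottle_b in the frame of crate_in between -0.012 and 0.008 m and x of jar in the frame of tray_in between -0.05 and 0.05 m and y of jar in the frame of tray_in between -0.05 and 0.05 m and z of jar in the frame of tray_in between -0.004 and 0.016 m); the robot touches nothing.
It fails at once if a bottle or the jar is dropped: it falls free of the fingers faster than 0.8 m/s (a fall of about 33 mm) ((linear speed of bottle_a above 0.8 m/s and contact force between the fingers and bottle_a below 0.2 N) or (linear speed of bottle_b above 0.8 m/s and contact force between the fingers and bottle_b below 0.2 N) or (linear speed of jar above 0.8 m/s and contact force between the fingers and jar below 0.2 N)).
It fails at once if the brush tin, tape roll or amber jar is moved more than 30 mm (distance of any of brush_tin, tape_roll, mason_jar from where it was at the start of the episode above 0.03 m).
It also fails if it takes over 72 s, if anything falls off the work surface, if the arm or the gripper's body presses on something with over 40 N, if the wrist force passes 120 N, or if a joint passes its speed limit or range.

## Working session

There is one attempt and no reset: what is moved stays moved. The work goes in short steps, each a Python script; the robot and the scene stay as the last script left them, time stands still between calls to the robot, and variables do not carry over. Pictures are saved under pics/ and viewed, and the job is handed in when it is done.

```bash
ls; mkdir -p pics; python3 - <<'E'
from station import r
import cv2,numpy as np
for n in ["scene","top","wrist"]:
    s=r.snapshot(n); cv2.imwrite(f"pics/{n}0.png",s["image"][:,:,::-1])
    np.savez(f"pics/{n}0.npz",**s)
    print(n,np.round(s["intrinsics"],1).tolist(),s["dist"],"cam",np.round(-s["R"].T@s["t"],3),"fwd",np.round(s["R"][2],3))
print(r.read_clock())
E
```

```text
pics
scene [[451.5, 0.0, 322.0], [0.0, 451.5, 237.1], [0.0, 0.0, 1.0]] [-0.08722125  0.          0.          0.          0.        ] cam [0.927 0.354 0.81 ] fwd [-0.366 -0.406 -0.837]
top [[598.3, 0.0, 312.7], [0.0, 598.3, 234.8], [0.0, 0.0, 1.0]] [0.04479325 0.         0.         0.         0.        ] cam [0.318 0.006 1.421] fwd [ 0.208 -0.014 -0.978]
wrist [[402.3, 0.0, 322.6], [0.0, 402.3, 243.5], [0.0, 0.0, 1.0]] [-0.06518735  0.          0.          0.          0.        ] cam [ 0.055 -0.552  0.373] fwd [ 0.261  0.061 -0.963]
0.15
```

View pics/scene0.png

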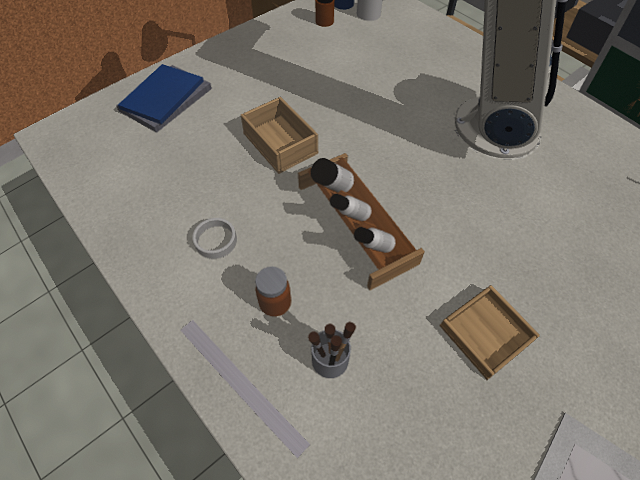

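View pics/top0.png

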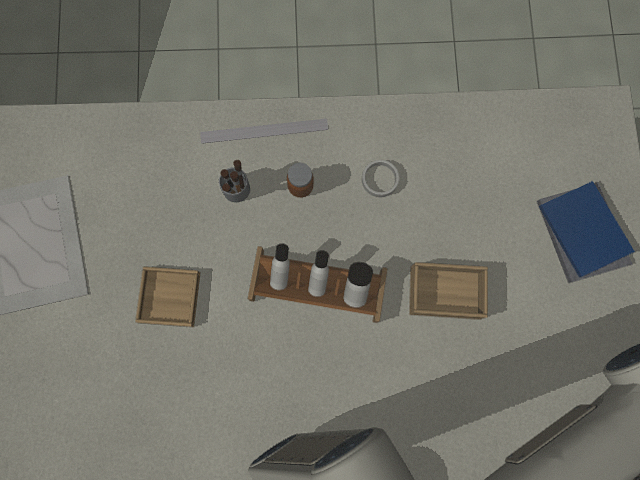

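View pics/wrist0.png

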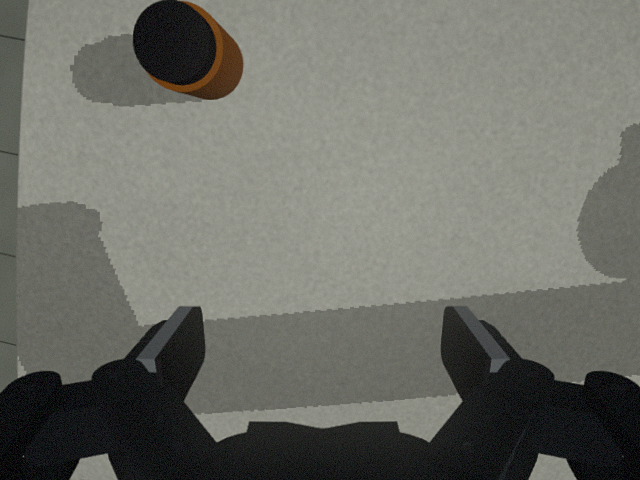

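The top view shows the tray at left (167,296), the rack in the middle (bottles near (281,267) and (319,274), jar at (358,285)) and the crate at right (449,291). I'll zoom in for corners.

```bash
cat > h.py <<'E'
import numpy as np,cv2
def ld(n): return dict(np.load(f"pics/{n}.npz"))
def ray(s,uv):
    p=cv2.undistortPoints(np.array([[uv]],float),s["intrinsics"],s["dist"])[0,0]
    d=s["R"].T@np.array([p[0],p[1],1]); return -s["R"].T@s["t"],d/np.linalg.norm(d)
def onz(s,uv,z):
    c,d=ray(s,uv); return c+d*(z-c[2])/d[2]
def tri(rs):
    A=0;b=0
    for c,d in rs:
        P=np.eye(3)-np.outer(d,d);A=A+P;b=b+P@c
    X=np.linalg.solve(A,b); return X,[np.linalg.norm((np.eye(3)-np.outer(d,d))@(X-c)) for c,d in rs]
def proj(s,X):
    return cv2.projectPoints(np.array(X,float).reshape(-1,1,3),cv2.Rodrigues(s["R"])[0],s["t"],s["intrinsics"],s["dist"])[0].reshape(-1,2)
E
python3 - <<'E'
import cv2
t=cv2.imread("pics/top0.png");s=cv2.imread("pics/scene0.png")
def crop(i,x,y,w,h,k,n):
    c=cv2.resize(i[y:y+h,x:x+w],None,fx=k,fy=k,interpolation=cv2.INTER_NEAREST)
    for j in range(0,w,20): cv2.putText(c,str(x+j),(j*k,10),0,.35,(0,0,255),1); cv2.line(c,(j*k,0),(j*k,4),(0,0,255))
    for j in range(0,h,20): cv2.putText(c,str(y+j),(0,j*k+4),0,.35,(0,0,255),1)
    cv2.imwrite("pics/"+n,c)
crop(t,240,235,155,90,5,"c1.png");crop(t,400,250,100,75,7,"c2.png");crop(t,125,255,85,80,7,"c3.png");crop(s,290,145,140,145,4,"c4.png")
E
```

```text
(no output)
```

View pics/c1.png

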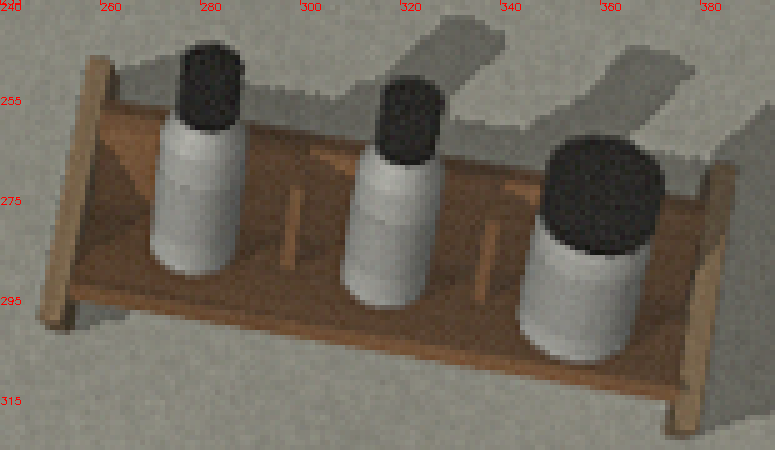

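View pics/c2.png

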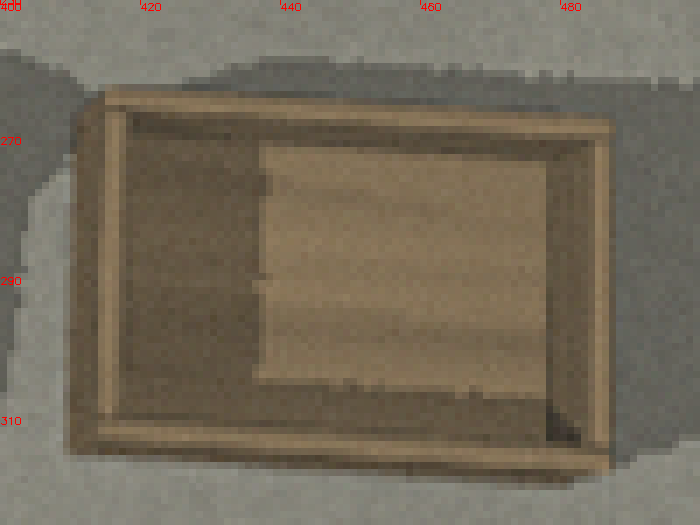

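View pics/c3.png

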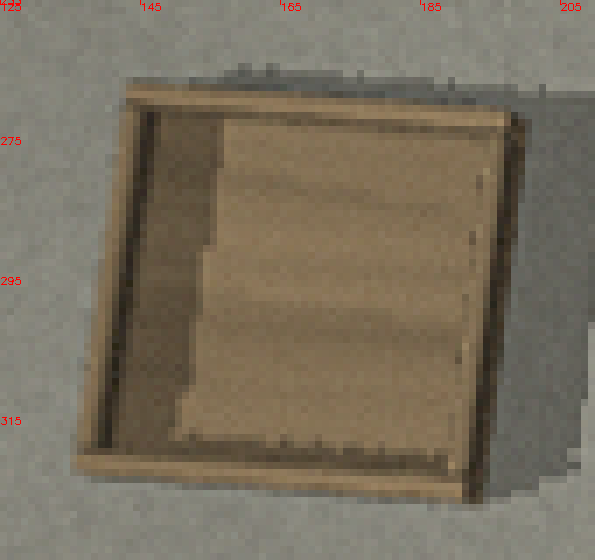

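View pics/c4.png

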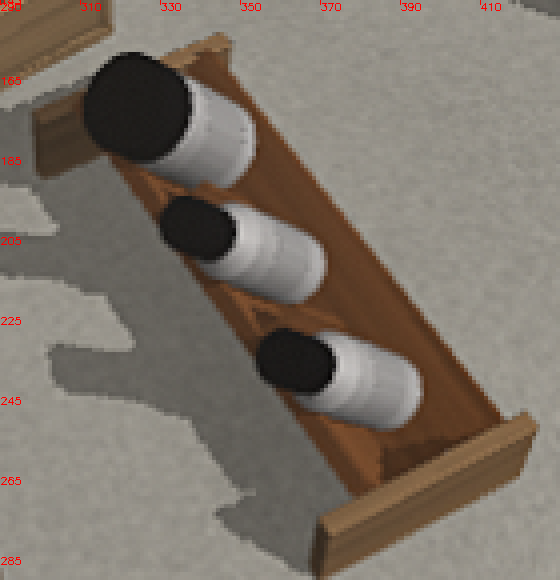

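Crops: crate rim corners are about (415,263), (487,267), (486,316.7), (413.5,312). Tray rim corners are about (143,267), (198.5,271), (191.5,326), (136,321.5). Black caps are clean in both views, so I'll triangulate their centroids.

```bash
python3 - <<'E'
from h import *
T=ld("top0");S=ld("scene0")
def blobs(s,x0,y0,x1,y1):
    g=s["image"].max(2)[y0:y1,x0:x1]; m=(g<50).astype(np.uint8)
    m=cv2.morphologyEx(m,cv2.MORPH_CLOSE,np.ones((3,3)))
    n,l,st,c=cv2.connectedComponentsWithStats(m)
    return [(st[i][4],c[i]+[x0,y0],st[i][:4]+[x0,y0,0,0]) for i in range(1,n) if st[i][4]>60]
bt=sorted(blobs(T,250,235,385,300),key=lambda b:b[1][0]); bs=sorted(blobs(S,300,150,400,260),key=lambda b:-b[1][1])
for b in bt+bs: print(b[0],b[1],b[2])
for a,b in zip(bt,bs): print("cap",*tri([ray(T,a[1]),ray(S,b[1])]))
cr=np.array([onz(T,p,.065) for p in [(415,263),(487.2,267.2),(486.4,316.9),(413.6,312)]])
tr=np.array([onz(T,p,.03) for p in [(143,266.7),(198.7,271),(192,326),(136,321.7)]])
for n,q in (("crate",cr),("tray",tr)):
    print(n,q.mean(0),np.round(q,4).tolist(),[np.linalg.norm(q[i]-q[i-1]) for i in range(4)])
    for i in range(4):
        d=q[i]-q[i-1];print(np.degrees(np.arctan2(d[1],d[0]))%90)
# rack: end-plate top back corners
L=[ray(T,(258.0,246.5)),ray(S,(424.5,249.5))]
for uT in [(258.,246.5),(262,246.5),(383.5,267.5),(387,268.5),(248.5,299),(379,321)]: print(uT,onz(T,uT,.066))
for sc in [ (370,272.5),(423,249),(299,172)]: print("S",sc,onz(S,sc,.066))
for n,uv,z in [("mason",(300,174),.095),("tape",(380,178),.025),("tin",(235,185),.07)]: print(n,onz(T,uv,z))
E
```

```text
179 [281.62011173 252.32402235] [276 244  12  17]
181 [321.46961326 258.98342541] [315 251  14  17]
455 [360.04395604 273.79120879] [348 263  25  23]
250 [363.26 234.98] [354 227  20  17]
231 [338.7965368  201.61038961] [330 194  19  16]
566 [323.62720848 171.65371025] [311 158  27  28]
cap [0.55952574 0.05964535 0.10834974] [np.float64(0.0009887096862820374), np.float64(0.000988709686282134)]
cap [ 0.54110053 -0.02835324  0.10824989] [np.float64(0.0011863525860892176), np.float64(0.0011863525860893002)]
cap [ 0.50613052 -0.11308026  0.09785718] [np.float64(0.001409141896442155), np.float64(0.001409141896442134)]
crate [ 0.46837356 -0.32020784  0.065     ] [[0.5321, -0.2445, 0.065], [0.5165, -0.4083, 0.065], [0.4042, -0.3951, 0.065], [0.4207, -0.233, 0.065]] [np.float64(0.11195671659671044), np.float64(0.16454837680390327), np.float64(0.11310078718752005), np.float64(0.16299191705046906)]
84.12117312602119
84.57367630812733
83.33521760027878
84.17956347959674
tray [0.48136974 0.32854292 0.03      ] [[0.5523, 0.3864, 0.03], [0.5373, 0.2569, 0.03], [0.4105, 0.2717, 0.03], [0.4254, 0.3992, 0.03]] [np.float64(0.1275773167960254), np.float64(0.13037235730749278), np.float64(0.12763390871408664), np.float64(0.12843785470958138)]
84.20912947420618
83.36160054940981
83.34030196791923
83.33013269609242
(258.0, 246.5) [0.58349912 0.1144983  0.066     ]
(262, 246.5) [0.58316232 0.10530013 0.066     ]
(383.5, 267.5) [ 0.52411112 -0.17153178  0.066     ]
(387, 268.5) [ 0.52151481 -0.17938434  0.066     ]
(248.5, 299) [0.46348509 0.13810144 0.066     ]
(379, 321) [ 0.40335852 -0.1537704   0.066     ]
S (370, 272.5) [0.58613214 0.11174288 0.066     ]
S (423, 249) [0.47155705 0.14292185 0.066     ]
S (299, 172) [ 0.52771894 -0.16709683  0.066     ]
mason [0.74514955 0.01190465 0.095     ]
tape [ 0.75049307 -0.18205041  0.025     ]
tin [0.73159824 0.16526456 0.07      ]
```

```bash
cat >> h.py <<'E'
from scipy.spatial.transform import Rotation as Ro
yr=np.radians(-11.8)
XR=np.array([np.cos(yr),np.sin(yr),0]);YR=np.array([-np.sin(yr),np.cos(yr),0])
AX=np.sin(np.radians(40))*XR+np.array([0,0,np.cos(np.radians(40))])
def rpy(z,y):
    R=np.stack([np.cross(y,z),y,z],1); return Ro.from_matrix(R).as_euler('xyz',degrees=True)
def rackori(tilt,s=1): # tool axis tilted 'tilt' deg from vertical, back side toward rack +x
    t=np.radians(tilt); z=-(np.sin(t)*XR+np.array([0,0,np.cos(t)])); return rpy(z,s*YR),z
E
python3 - <<'E'
from h import *
from station import r
o=r.read_eef_rot();print(o,r.read_tcp_pos());R=Ro.from_euler('xyz',o,degrees=True).as_matrix()
W=ld("wrist0");c=-W["R"].T@W["t"];print("cam in tool",R.T@(c-r.read_tcp_pos()))
caps=[[.5595,.0596,.1083],[.5411,-.0284,.1082],[.5061,-.1131,.0979]]
for s in (1,-1):
  for t in (0,10,20,30,40):
    o,z=rackori(t,s)
    for C in caps:
        q=[r.inverse_kinematics(list(np.array(C)+d*AX+.011*z),list(o)) for d in (0,.12)]
        print(s,t,[None if a is None else np.round(a).astype(int).tolist() for a in q])
E
```

```text
[ 1.79918212e+02 -5.74825756e-03 -1.67236183e+02] [ 0.12147736 -0.53604562  0.23862024]
cam in tool [ 0.06851204 -0.00033005 -0.13427132]
1 0 [[22, 21, -6, 0, -63, -124], [18, 25, 15, 0, -79, -120]]
1 0 [[14, 19, -10, 0, -62, -115], [10, 23, 11, 0, -78, -112]]
1 0 [[5, 17, -14, 0, -59, -107], [3, 21, 7, 0, -75, -104]]
1 10 [[19, 27, 4, -5, -76, -119], [15, 32, 27, -5, -94, -117]]
1 10 [[11, 25, 1, -4, -75, -111], [8, 30, 23, -3, -92, -110]]
1 10 [[3, 23, -4, -3, -72, -104], [1, 28, 17, -2, -89, -103]]
1 20 [[16, 33, 15, -9, -89, -116], [13, 40, 40, -9, -108, -116]]
1 20 [[9, 32, 11, -7, -88, -109], [7, 38, 35, -6, -106, -109]]
1 20 [[2, 30, 5, -5, -85, -102], [0, 35, 28, -4, -102, -102]]
1 30 [[14, 40, 24, -13, -102, -115], [11, 48, 53, -13, -122, -118]]
1 30 [[7, 38, 20, -10, -100, -108], [5, 46, 47, -10, -120, -110]]
1 30 [[0, 37, 14, -6, -96, -101], [-1, 43, 39, -6, -115, -102]]
1 40 [[12, 47, 34, -17, -114, -116], [10, 57, 68, -21, -138, -122]]
1 40 [[6, 45, 29, -12, -112, -108], [4, 54, 61, -14, -135, -113]]
1 40 [[0, 43, 22, -8, -108, -101], [-2, 50, 50, -8, -129, -103]]
-1 0 [
[... 204 characters left out ...]
 32, 27, -5, -94, 63]]
-1 10 [[11, 25, 1, -4, -75, 69], [8, 30, 23, -3, -92, 70]]
-1 10 [[3, 23, -4, -3, -72, 76], [1, 28, 17, -2, -89, 77]]
-1 20 [[16, 33, 15, -9, -89, 64], [13, 40, 40, -9, -108, 64]]
-1 20 [[9, 32, 11, -7, -88, 71], [7, 38, 35, -6, -106, 71]]
-1 20 [[2, 30, 5, -5, -85, 78], [0, 35, 28, -4, -102, 78]]
-1 30 [[14, 40, 24, -13, -102, 65], [11, 48, 53, -13, -122, 62]]
-1 30 [[7, 38, 20, -10, -100, 72], [5, 46, 47, -10, -120, 70]]
-1 30 [[0, 37, 14, -6, -96, 79], [-1, 43, 39, -6, -115, 78]]
-1 40 [[12, 47, 34, -17, -114, 64], [10, 57, 68, -21, -138, 58]]
-1 40 [[6, 45, 29, -12, -112, 72], [4, 54, 61, -14, -135, 67]]
-1 40 [[0, 43, 22, -8, -108, 79], [-2, 50, 50, -8, -129, 77]]
```

```bash
cat >> h.py <<'E'
CAPS=dict(a=np.array([.5595,.0596,.1083]),b=np.array([.5411,-.0284,.1082]),j=np.array([.5061,-.1131,.0979]))
CR=np.array([.4684,-.3202,.008]);cy=np.radians(-5.95)
TR=np.array([.4814,.3285,.008])
CX=np.array([np.cos(cy),np.sin(cy),0]);CY=np.array([-np.sin(cy),np.cos(cy),0])
D=np.array([0,0,-1.])
def save(r,names,tag):
    for n in names:
        s=r.snapshot(n);cv2.imwrite(f"pics/{n}{tag}.png",s["image"][:,:,::-1]);np.savez(f"pics/{n}{tag}.npz",**s)
E
python3 - <<'E'
from h import *
from station import r
for s in (1,-1):
  for nm,P in (("c-",CR-.035*CY),("c+",CR+.035*CY)):
    for yv,l in ((CX,'x'),(CY,'y')):
      print(nm,s,l,[np.round(q).astype(int).tolist() if (q:=r.inverse_kinematics(list(P+[0,0,h]),list(rpy(D,s*yv)))) is not None else None for h in (.09,.25)])
  for yv,l in ((CX,'x'),(CY,'y')):
      print("tray",s,l,[np.round(q).astype(int).tolist() if (q:=r.inverse_kinematics(list(TR+[0,0,h]),list(rpy(D,s*yv)))) is not None else None for h in (.065,.25)])
o,z=rackori(40)
r.movep(list(CAPS['a']+.11*AX+.011*z),list(o)); print(r.read_clock())
save(r,["wrist","scene"],"1")
E
```

```text
c- 1 x [[-22, 23, -3, 0, -64, -164], [-22, 18, 14, 0, -86, -164]]
c- 1 y [[-22, 23, -3, 0, -64, -74], [-22, 18, 14, 0, -86, -74]]
c+ 1 x [[-15, 20, -8, 0, -62, -171], [-15, 15, 9, 0, -84, -171]]
c+ 1 y [[-15, 20, -8, 0, -62, -81], [-15, 15, 9, 0, -84, -81]]
tray 1 x [[50, 24, -5, 0, -61, 124], [50, 18, 14, 0, -86, 124]]
tray 1 y [[50, 24, -5, 0, -61, -146], [50, 18, 14, 0, -86, -146]]
c- -1 x [[-22, 23, -3, 0, -64, 16], [-22, 18, 14, 0, -86, 16]]
c- -1 y [[-22, 23, -3, 0, -64, 106], [-22, 18, 14, 0, -86, 106]]
c+ -1 x [[-15, 20, -8, 0, -62, 9], [-15, 15, 9, 0, -84, 9]]
c+ -1 y [[-15, 20, -8, 0, -62, 99], [-15, 15, 9, 0, -84, 99]]
tray -1 x [[50, 24, -5, 0, -61, -56], [50, 18, 14, 0, -86, -56]]
tray -1 y [[50, 24, -5, 0, -61, 34], [50, 18, 14, 0, -86, 34]]
2.875
```

View pics/wrist1.png

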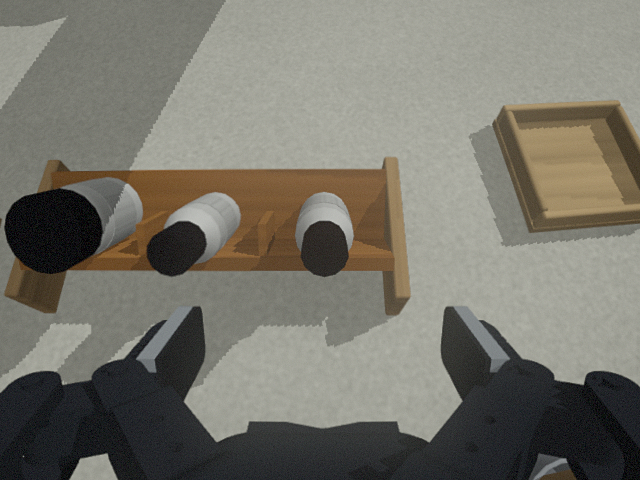

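View pics/scene1.png

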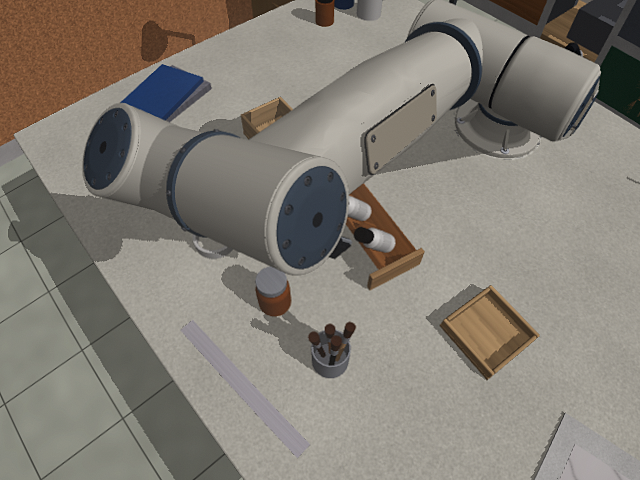

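Wrist view: bottle_a's cap is at (325,248), midway between the pads (about x=323), and the rack edges are level, so the yaw is right. Next is the approach and grasp.

```bash
python3 - <<'E'
from h import *
from station import r
W=ld("wrist1");print("pred cap",proj(W,CAPS['a']), proj(W,CAPS['b']),proj(W,CAPS['j']))
o,z=rackori(40)
print(r.movel(list(CAPS['a']+.004*AX+.011*z),velocity=.08,until_force=12), r.read_tcp_pos()-(CAPS['a']+.004*AX+.011*z))
r.grasp();print(r.read_grip_width()*85,r.read_ft_force(),r.read_clock())
save(r,["wrist"],"2")
E
```

```text
pred cap [[325.08401539 248.18169175]] [[177.86495348 248.23696491]] [[ 54.86608815 231.1159155 ]]
False [ 3.58444990e-04 -7.80109596e-05  2.29118743e-04]
26.3084227664394 [-0.06491483 -0.03820832  1.75469001] 5.025
```

View pics/wrist2.png

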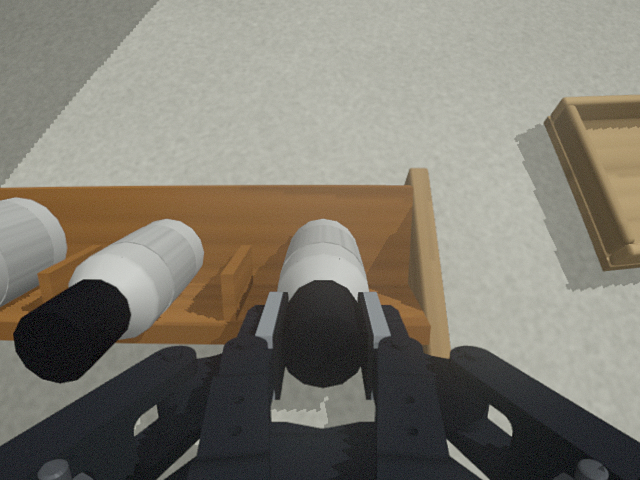

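The cap at (323,333) is held between both pads, with a width of about 26 mm. Now drawing it out and moving over the crate.

```bash
cat >> h.py <<'E'
def drawout(r,key,off):
    o,z=rackori(40)
    r.movel(list(CAPS[key]+(off+.10)*AX+.011*z),velocity=.12)
def down(r,floorpt,yv,hu,tag):
    # hu: TCP height above underside when gripped
    P=np.array(floorpt)
    o=list(rpy(D,yv))
    r.movep(list(P+[0,0,hu+.11]),o)
    save(r,["wrist"],tag)
    print("over",r.read_grip_width()*85,r.read_ft_force(),r.read_clock())
    r.movel(list(P+[0,0,hu+.012]),velocity=.1); r.hold(.2)
    f=r.movel(list(P+[0,0,hu-.006]),velocity=.02,until_force=4)
    print("touch",f,"h above nominal",r.read_tcp_pos()[2]-P[2]-hu,r.read_ft_force(),r.read_clock())
E
python3 - <<'E'
from h import *
from station import r
drawout(r,'a',.004); print(r.read_grip_width()*85,r.read_clock())
p=r.read_tcp_pos(); r.movel([p[0]-.03,p[1],p[2]+.05],velocity=.15)
down(r,CR-.035*CY,CX,.097+.004-.011,"3")
save(r,["wrist","scene"],"4")
E
```

```text
25.939017039002394 6.0583
over 26.24937496947637 [-0.01655232 -0.39590563 -1.02857676] 8.2
touch True h above nominal 0.0017873609141311059 [0.57062109 1.6498392  4.45774651] 10.1167
```

View pics/wrist4.png

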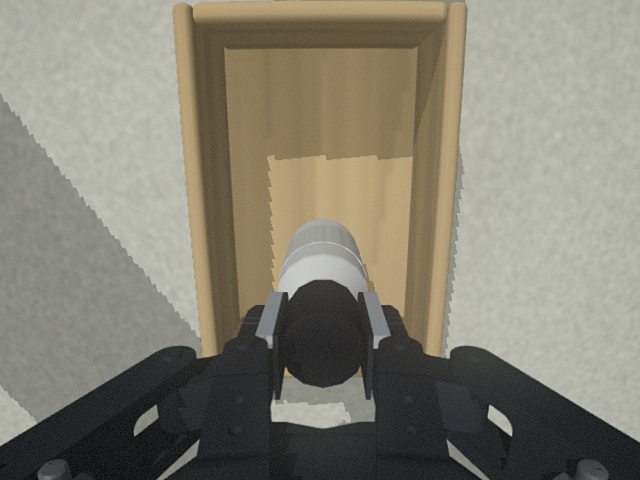

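View pics/scene4.png

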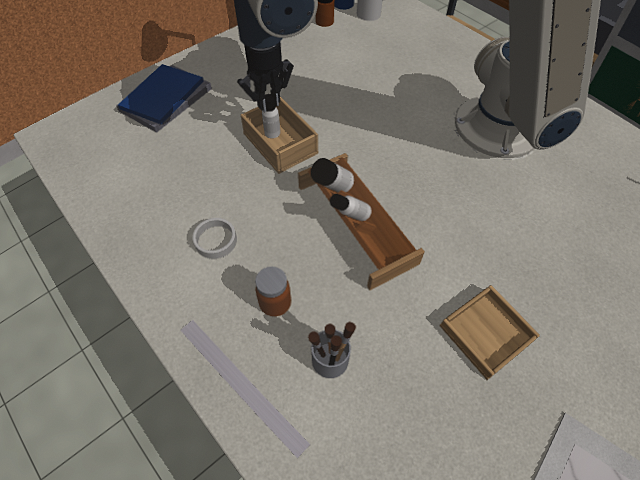

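The bottle stands in the crate, centred in x and at the floor contact height (within 2 mm of nominal). I'll release it, go up and move to bottle_b.

```bash
python3 - <<'E'
from h import *
from station import r
r.ungrasp(); p=r.read_tcp_pos(); r.movel([p[0],p[1],p[2]+.14],velocity=.2)
save(r,["wrist"],"5")
o,z=rackori(40)
r.movep(list(CAPS['b']+.11*AX+.011*z),list(o)); print(r.read_clock())
save(r,["wrist"],"6")
r.movel(list(CAPS['b']+.004*AX+.011*z),velocity=.08,until_force=12)
r.grasp();print(r.read_grip_width()*85,r.read_ft_force(),r.read_clock())
save(r,["wrist"],"7")
E
```

```text
13.0417
26.11240690610559 [ 1.52857827 -0.03944489  0.76346514] 15.1417
```

View pics/wrist5.png

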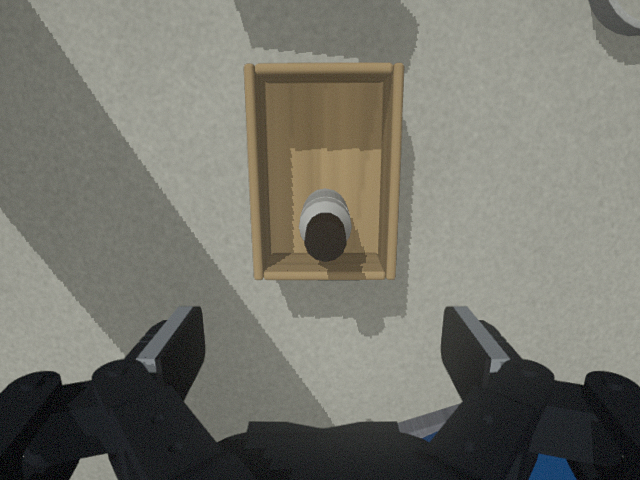

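View pics/wrist7.png

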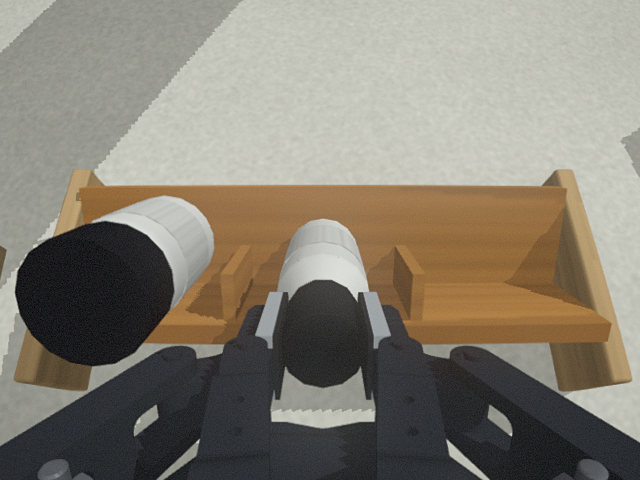

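wrist5 shows bottle_a upright in the crate, cap at (325,237). wrist7 shows bottle_b's cap gripped at (323,333). Next is placing bottle_b.

```bash
python3 - <<'E'
from h import *
from station import r
drawout(r,'b',.004); print(r.read_grip_width()*85,r.read_clock())
p=r.read_tcp_pos(); r.movel([p[0]-.03,p[1],p[2]+.05],velocity=.15)
down(r,CR+.035*CY,CX,.097+.004-.011,"8")
save(r,["wrist"],"9")
r.ungrasp(); p=r.read_tcp_pos(); r.movel([p[0],p[1],p[2]+.14],velocity=.2)
save(r,["wrist"],"10")
E
```

```text
26.4954569849181 16.175
over 26.17187741571038 [-0.01995472  0.35114067 -1.79438499] 17.7917
touch True h above nominal 0.0017056380140780397 [-0.51869431  0.99246364  4.16118955] 19.7083
```

View pics/wrist10.png

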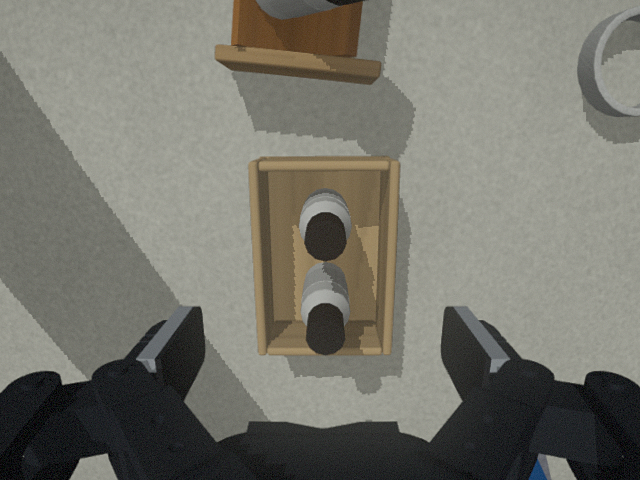

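Both bottles stand upright in the crate, with caps at (326,236) and (326,328). Now the jar.

```bash
python3 - <<'E'
from h import *
from station import r
o,z=rackori(40)
r.movep(list(CAPS['j']+.11*AX+.011*z),list(o)); print(r.read_clock())
save(r,["wrist"],"11")
print("pred",proj(ld("wrist11"),CAPS['j']))
E
```

```text
22.3667
pred [[324.53259106 248.32373719]]
```

View pics/wrist11.png

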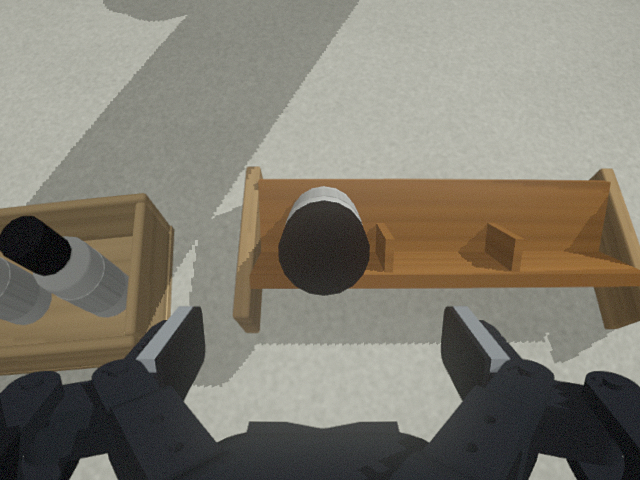

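The jar's lid is centred at (324,247), as predicted.

```bash
python3 - <<'E'
from h import *
from station import r
o,z=rackori(40)
print(r.movel(list(CAPS['j']-.002*AX+.011*z),velocity=.08,until_force=12))
r.grasp();print(r.read_grip_width()*85,r.read_ft_force(),r.read_clock())
save(r,["wrist"],"12")
drawout(r,'j',-.002); print(r.read_grip_width()*85,r.read_clock())
p=r.read_tcp_pos(); r.movel([p[0]-.03,p[1],p[2]+.05],velocity=.15)
down(r,TR,CY,.079-.002-.011,"13")
save(r,["wrist"],"14")
E
```

```text
False
51.56109265007154 [ 2.2539176  -0.08756175  2.64621443] 24.375
51.7190696169871 25.4083
over 52.12027158101846 [-0.27864592 -0.1049867  -2.4520422 ] 27.6667
touch True h above nominal 0.0012033900721445667 [-0.96504629 -0.54410752  4.38829023] 29.5917
```

View pics/wrist14.png

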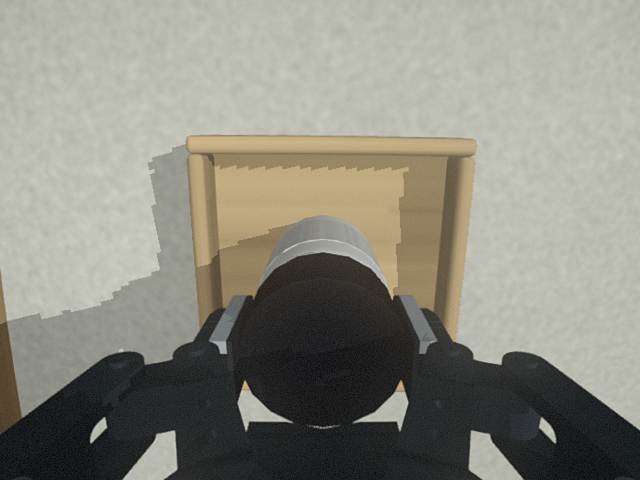

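The jar is inside the tray, upright, with its lid at (318,338). Floor contact came 1.2 mm above nominal. I'll release it, retreat and check all views.

```bash
python3 - <<'E'
from h import *
from station import r
r.ungrasp(); p=r.read_tcp_pos(); r.movel([p[0],p[1],p[2]+.15],velocity=.2)
save(r,["wrist"],"15")
q=r.read_qpos(); q[0]=100; r.set_joints(list(q)); save(r,["scene","top"],"16"); print(r.read_clock())
T=ld("top16");S=ld("scene16")
for nm,P,h in (("a",CR-.035*CY,.112),("b",CR+.035*CY,.112),("j",TR,.092)):
    for f in (T,S): print(nm,"pred cap top px",proj(f,P+[0,0,h])[0],"base",proj(f,P)[0])
A,B=np.hstack([T["image"][130:340,120:500]]),S["image"][80:400,180:560]
cv2.imwrite("pics/c16.png",cv2.resize(A,None,fx=2,fy=2)[:,:,::-1]);cv2.imwrite("pics/c17.png",cv2.resize(B,None,fx=1.8,fy=1.8)[:,:,::-1])
E
```

```text
32.925
a pred cap top px [472.44575045 287.63213841] base [459.76588619 293.4133345 ]
a pred cap top px [267.40018509  96.95513544] base [271.39585235 132.41847744]
b pred cap top px [440.17247424 285.42976974] base [430.02325943 291.37770551]
b pred cap top px [283.6480812  113.65796356] base [286.45865585 148.89874681]
j pred cap top px [160.14870839 292.6085185 ] base [169.68682676 297.05965512]
j pred cap top px [502.38435312 310.61692244] base [485.76221077 330.44207889]
```

View pics/c16.png

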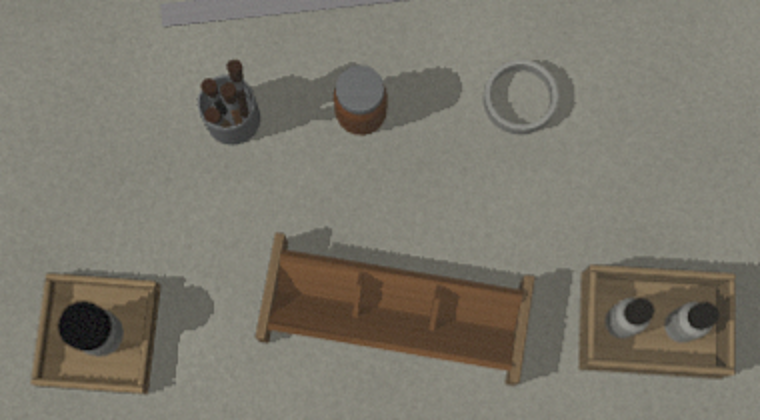

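View pics/c17.png

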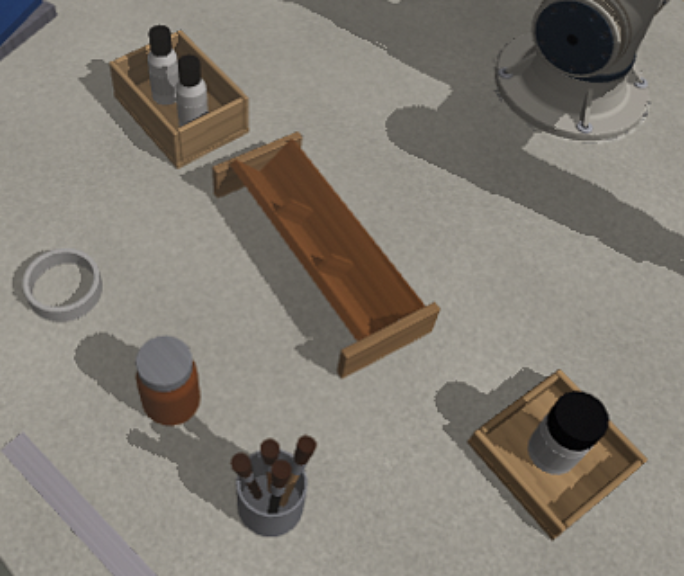

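Top view: the cap tops are at full-image pixels (472,288), (440,286) and (162,292), within about 2 px of where upright items on the floor should appear. The tin, amber jar and tape look unmoved. Handing in.

```bash
python3 - <<'E'
from station import r
print(r.read_ft_force(),abs(r.read_qvel()).max() if hasattr(r.read_qvel(),'max') else r.read_qvel()); r.hold(.3); print(r.read_clock()); r.hand_in()
E
```

```text
[-0.49531436  1.12645076  0.22998168] 0.06503033741350044
33.225
the job is handed in; nothing more can be done
```

I cleared the rack: both bottles stand in the deep crate and the jar stands in the shallow tray, all upright and released. I handed the job in at 33.2 s of the 72 s allowed; it reports no verdict.

I found the items by triangulating their black caps in the top and scene cameras. Each one was gripped along its axis and drawn out of its lane. I then turned it upright and lowered it slowly until it touched the box floor, 1–2 mm above the expected height, before opening the fingers.

In the last pictures, the bottle cap tops were at the pixels expected for upright items at the target spots, and the jar lid was within about 2 px. By eye, the brush tin, tape roll and amber jar looked unmoved; I did not measure them. The arm was clear of everything, and no check failed or disagreed.

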